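# Set the beam scale to three kilos

## Robot

A 6-joint arm with a two-finger parallel gripper is mounted at the origin on the work surface. World frame = base frame: x ahead of the robot, y to its left, z up, the work surface at z = 0. Lengths are in mm, angles in rad, forces in N, time in s.
With the tool pointing down it reaches from about 250 to 800 mm from the base axis. Payload 3.9 kg.
Tool frame: the origin (TCP) lies midway between the tips of the shut fingers; the grasp point (between the pads) lies 19 mm behind it; z points along the fingers, y is the line along which they close (so a half turn about z gives the same grasp; the last joint's range is limited). The gripper opens to 85 mm and grips with 20 to 120 N. Pads are 22 mm wide; open, the fingers measure 114 mm over their backs; the gripper's body (76 mm by 85 mm) begins 54 mm behind the grasp point. The pads swing forward as they close: fully open they stand 13 mm farther back than shut.
Start: joints at [1.227, 0.26, -0.138, 1.173, 0, 1.571], TCP at [176.955, 494.269, 231.304] pointing down, gripper open.
Joint ranges: [-2.78, 2.78], [-0.83, 1.72], [-1.28, 1.37], [-1.9, 2.12], [-1.57, 1.48], [-3.14, 3.14]. Speed limits (rad/s): [2.57, 2.57, 3.14, 3.14, 3.14, 3.14].

## Interface

Orientations are given as a rotation vector (axis times angle).
In Python, from bench import env gives the robot as it stands.
- The arm moves only by the shell command python3 -m handwheel 'ROWS' [FORCE]. ROWS is JSON, a list of rows, each a list of 3 entries, a list of its own where there are three numbers: the finger opening in cm, from 0 to 8.54, then the shift along the world's x, y, z in cm, then the turn about the world's z in degrees. In form: [[fingers, [dx, dy, dz], roll], ...]. A call has 1 to 8 rows; each row is the pose to reach, as a shift and turn from the pose commanded when the call began; what a row does not reach only later rows make up. A row lasts 1/12 s, in which the tool goes at most 41.7 mm and 7.16 degrees, less where a joint would pass 70% of its speed; a pose out of reach is approached as far as the arm can. A call with a gripper value outside its range is refused whole. The fingers move at their own pace and stop on an object; FORCE is the grip in N (left out, the last holds). Time passes only in rows, so rows that repeat a pose let the fingers close. It gives the time, the measured TCP pose, the force, the opening and the grip force at its end, in the units of the state.
- env.read_state(): the state, without advancing time (a new reading comes with each control period).
- env.snapshot(name): name is "scene" or "top" or "wrist"; returns the picture (384x512x3 uint8, blue, green, red); there is no depth.
- env.camera_model(name): a dict with "K" (3x3 intrinsics, pixels), "position" and "attitude" of the camera in the world. Camera axes: x right, y down, z forward; pixel columns grow to the right and rows downward; lengths in mm; the calibration is good to about 2 mm. A picture is of the moment at which its call begins: read the wrist's pose just before it. camera_model takes no time and is no camera call; for the wrist camera it gives the pose at the moment of the call.
- env.finish_job(): hands the job in; it is judged then, once.
The state is a dict: "t": time; "q": joint angles; "joint_velocities": joint speeds; "effort": joint torques, N m; "tool_pos": TCP position; "eef_rot": TCP orientation; "contact_force": force on the tool from outside, world axes, zero at the start; "moment": the same for the moment, N m; "grip_width": opening from 0.0 (shut) to 1.0 (fully open); "finger_force": force on a finger pad.
Only numpy, scipy, OpenCV 4.12 (cv2) and the standard library are available. Lean on these libraries where they do the work, as an engineer would, in place of code of your own. Each camera call takes 0.05 s, during which the arm holds its last target. There are 200 camera calls.

## Task

Set the locked beam scale ready to weigh out exactly three kilos: with your fingertips push the big poise in along the notched beam until its pawl drops into the third notch out from the zero notch (the zero notch is the last one at the pan end and is not counted), and push the small poise in along the smooth front bar until it is fully home against its zero stop. Push gently, without pinching the poises or lifting the pawl by its knob, and take your hand away when both are set. Leave the bowl on the pan, the ladle and the sieve where they are.

Things in the scene. Friction and masses are not known exactly. Their poses are not given: they have to be found in the camera images.
- scale: Grey cast-iron beam scale, fixed on the slab, beam locked. Origin: on the slab under the centre of the zero notch. x across the beam (away from the robot at yaw 0), y along the beam towards the pan, z up. Base x -65 to 65, y -290 to 235, z to 42 mm. Fulcrum column y 33 to 79, top z 137 mm. Guard fork at the outer end, y -283 to -271, x -21 to 21, top z 149 mm.
- zero_notch (a point): On the notched steel beam, level with its flat top (130 mm above the slab), at the centre of the zero notch. The beam is 10 mm thick and runs along the scale's y. Nine notches, 14 mm wide, 6 mm deep, one kilo each, lie 22 mm apart: at 0 (zero), then 22, 44, 66 (third) ... 176 mm from this point towards scale -y.
- big_poise (a joint): Big poise along the notched beam, m: 0 = on the zero notch, grows outwards (scale -y), 0.022 per notch. Starts 0.11 to 0.165 out. Slides on the flat with about 1 N; leaving a notch takes about 5 to 8 N. At a notch's edge, 7 mm from its centre, the pawl drops and the poise runs ahead to about the centre, so the push vanishes. Let go within 4 mm of the centre it stays seated.
- big_poise_mid (a point): In the big poise: a brass block of about 0.4 kg sleeved on the notched beam, 44 mm across (scale x), 34 mm along the beam (scale y), from 50 mm below to 12 mm above this point, which is its middle in x and y, 148 mm above the slab and 18 mm above the beam's flat top. The pawl's steel knob stands in the middle of the block's top.
- small_poise (a joint): Small poise along the smooth front bar, m: 0 = home against the zero stop at the pan end, grows outwards (scale -y). Starts 0.03 to 0.09 out. It slides with about 1 N; no notches.
- small_poise_mid (a point): In the small poise, 130 mm above the slab, its middle in x and y: a brass block on the front bar, 26 mm across (scale x), 24 mm along the bar (scale y), from 37 mm below to 13 mm above this point. The bar's top is 16 mm below this point.
- zero_stop (a point): On the front bar's top edge (114 mm above the slab), at the face of the inner cross yoke that stops the small poise. The bar, 6 mm thick, 14 mm high, runs from here 273 mm along scale -y, 58 mm from the notched beam (scale x -58 mm). The yokes join bar and beam at both ends, 4 mm higher than the bar; the outer one starts 261 mm from this point.
- pan (a point): Centre of the upper face of the round steel pan, 200 mm across, 169 mm above the slab, 175 mm from the zero notch along scale +y.
- bowl: White ceramic bowl, 150 mm across, 62 mm high, loose, standing on the scale's pan. Origin: centre of its foot.
- ladle: Stainless steel ladle lying loose on the slab behind the scale: cup 84 mm across, 30 mm high, handle reaching 272 mm from the cup's centre along the ladle's -y, at most 42 mm high. Origin: underside of the cup's centre.
- sieve: Small round aluminium sieve, 108 mm across, 42 mm high, with a wire handle reaching 135 mm from its centre along its +y, loose on the slab in front of the scale. Origin: centre of its underside.
- pawl (a joint): Height of the big poise's sprung pawl and the round steel knob on it, m: 0 = riding on the flat top of the beam, about -0.003 = dropped into a notch, well above 0 = lifted by hand. It rides up by itself when the block is pushed slowly; pushed fast it may skip a notch. At 0 the knob, 20 mm wide, stands 5 to 17 mm above the block's top.

How it is judged:
By the outcome, as a careful person would: the job done as asked, in the order asked, and still so for the second after the job is handed in, with the robot touching nothing.
It also fails if it takes over 48 s, if anything falls off the work surface, if the arm or the gripper's body presses on something with over 40 N, if the wrist force passes 120 N, or if a joint passes its speed limit or range.

## Working session

There is one attempt and no reset: what is moved stays moved. The work goes in short steps, Python scripts to look and compute and a shell command to move; the robot and the scene stay as the last step left them, time stands still between calls to the robot, and variables do not carry over. Pictures are saved under pics/ and viewed, at most 10 in all, crops included, and the job is handed in when it is done.

```bash
mkdir -p pics; ls
python3 - <<'E'
from bench import env
import cv2,json
s=env.read_state();print({k:s[k] for k in('t','tool_pos','eef_rot','grip_width')})
for n in('scene','top'):
    cv2.imwrite(f'pics/{n}0.png',env.snapshot(n)); m=env.camera_model(n);print(n,m)
E
```

```text
pics
{'t': 0.0, 'tool_pos': array([176.72538516, 493.64028409, 230.46542686]), 'eef_rot': array([-5.37333857e-01, -3.09498829e+00,  3.01134143e-03]), 'grip_width': 0.9991690760441907}
scene {'K': array([[476.88668348,   0.        , 253.18848797],
       [  0.        , 476.88668348, 189.04976094],
       [  0.        ,   0.        ,   1.        ]]), 'position': array([1080.65240133,  156.02176006,  708.68748907]), 'attitude': array([-1.82387543, -1.75356961,  0.65769342])}
top {'K': array([[354.37089405,   0.        , 264.36507372],
       [  0.        , 354.37089405, 187.97516978],
       [  0.        ,   0.        ,   1.        ]]), 'position': array([520.89274089, 197.27091697, 756.63089597]), 'attitude': array([-2.22978158,  2.17017009, -0.13641334])}
```

View pics/scene0.png

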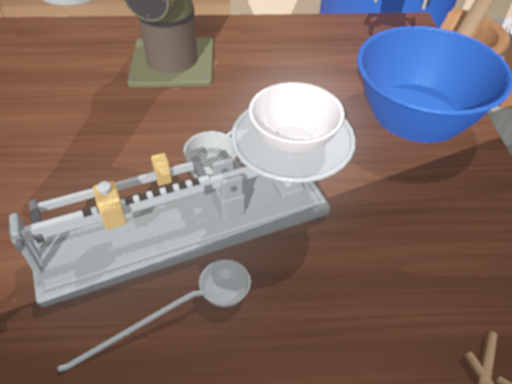

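View pics/top0.png

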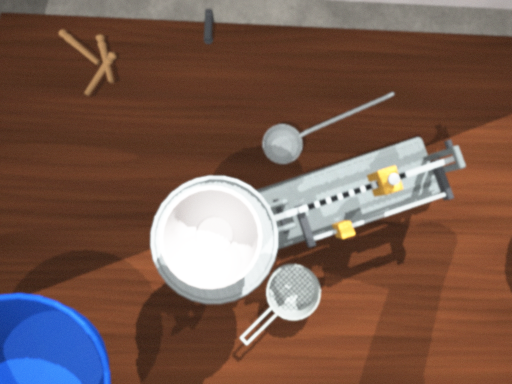

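The scene view shows the scale with the brass big poise near (108,205) and small poise near (161,168). In the top view they are at (386,180) and (345,229), and the notches run from about (300,210) to (370,185). I'll measure these and look at a zoomed crop.

```bash
cat > h.py <<'E'
from bench import env
import cv2,numpy as np
from scipy.spatial.transform import Rotation as R
def ray(n,uv):
    m=env.camera_model(n);d=np.linalg.inv(m['K'])@np.array([uv[0],uv[1],1.]);return m['position'],R.from_rotvec(m['attitude']).as_matrix()@d
def plane(n,uv,z):
    p,d=ray(n,uv);return p+d*(z-p[2])/d[2]
def pix(n,P):
    m=env.camera_model(n);c=R.from_rotvec(m['attitude']).as_matrix().T@(np.array(P)-m['position']);c=m['K']@c;return c[:2]/c[2]
def brass(im,rect):
    h=cv2.cvtColor(im,cv2.COLOR_BGR2HSV);m=cv2.inRange(h,(14,90,110),(32,255,255));x0,y0,x1,y1=rect
    k=np.zeros_like(m);k[y0:y1,x0:x1]=m[y0:y1,x0:x1];n,l,st,c=cv2.connectedComponentsWithStats(k)
    return [(st[i].tolist(),c[i].round(1).tolist(),l==i) for i in range(1,n) if st[i][4]>40]
E
python3 - <<'E'
from h import *
for n,r in(('top',(260,130,470,260)),('scene',(0,140,260,260))):
    im=cv2.imread(f'pics/{n}0.png')
    for st,c,m in brass(im,r):
        k=cv2.findContours(m.astype('uint8'),0,2)[0][0]
        print(n,st,c,[plane(n,c,z)[:2].round(1).tolist() for z in(143,160)],cv2.approxPolyDP(k,2.5,True)[:,0].tolist())
im=cv2.imread('pics/top0.png')[130:265,265:470]
cv2.imwrite('pics/c.png',cv2.resize(im,None,fx=3.9,fy=3.9,interpolation=cv2.INTER_CUBIC))
# intensities along the beam line
g=cv2.cvtColor(cv2.imread('pics/top0.png'),cv2.COLOR_BGR2GRAY)
E
```

```text
top [368, 166, 35, 30, 510] [383.8, 181.4] [[588.9, -39.3], [587.0, -32.8]] [[394, 166], [368, 175], [369, 180], [377, 180], [379, 186], [373, 190], [375, 195], [402, 188], [400, 183], [396, 187], [387, 182], [388, 174], [396, 172]]
top [332, 220, 24, 20, 333] [344.1, 229.6] [[502.5, 31.0], [503.1, 35.6]] [[332, 225], [337, 230], [336, 237], [345, 239], [355, 235], [349, 220]]
scene [150, 152, 22, 35, 508] [161.1, 168.2] [[525.4, 33.9], [542.1, 37.5]] [[164, 152], [150, 157], [158, 186], [171, 182]]
scene [92, 180, 33, 48, 827] [109.7, 206.7] [[605.4, -37.7], [619.7, -31.9]] [[112, 180], [109, 181], [112, 188], [107, 196], [96, 191], [96, 184], [92, 186], [95, 204], [106, 227], [124, 223], [120, 197]]
```

View pics/c.png

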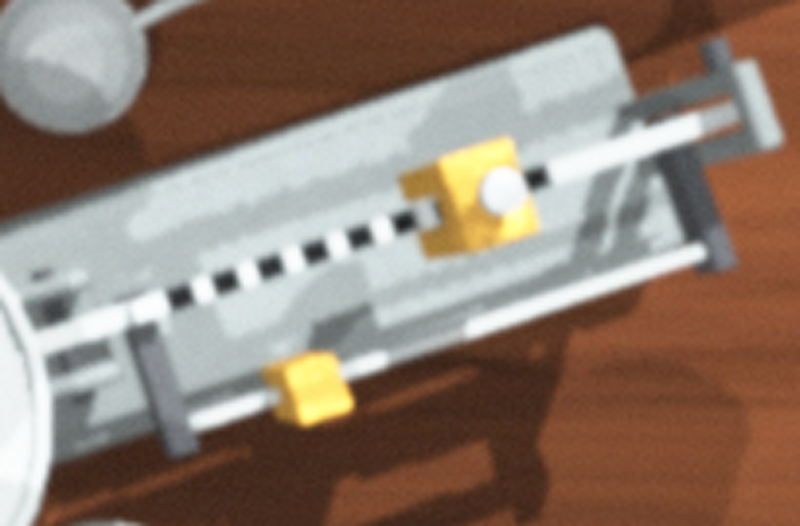

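The crop shows six dark notches between the pan and the block, at crop x = 180, 225, 270, 315, 360 and 403. One more sits outside the block at 537, so zero is at crop (180,298) and the third notch at (315,252). Next I'll measure them precisely.

Run:
```python
from h import *
im=cv2.imread('pics/top0.png');g=cv2.cvtColor(im,cv2.COLOR_BGR2GRAY).astype('float32')
a=np.array([265+180/3.9,130+298/3.9]);b=np.array([265+537/3.9,130+177/3.9])
t=np.linspace(-.06,1.08,1141);p=a+t[:,None]*(b-a)
prof=np.mean([cv2.remap(g,(p[:,0]).astype('float32')[None],(p[:,1]+o).astype('float32')[None],1)[0] for o in(-.5,0,.5)],0)
d=prof<115;e=np.flatnonzero(np.diff(d.astype(int)))
P=[]
for i in range(0,len(e)-1):
    if d[e[i]+1]:
        c=a+(t[e[i]]+t[e[i+1]])/2*(b-a);w=plane('top',c,130);P.append(w[:2]);print(c.round(1),w[:2].round(1),round(np.linalg.norm(plane('top',p[e[i]],130)-plane('top',p[e[i+1]],130)),1))
P=np.array(P);u=P[-1]-P[0];L=np.linalg.norm(u);u/=L;print('span',L,'out dir',u,'deg',np.degrees(np.arctan2(-u[1],-u[0])))
kn=plane('top',(265+503/3.9-0.4,130+190/3.9-0.4),176);print('knob',kn,'s',(kn[:2]-P[0])@u,'lat',(kn[:2]-P[0])@[-u[1],u[0]])
for n,uv in(('top',(344.1,229.6)),):
    for z in(136,143):
        q=plane(n,uv,z)[:2];print('small',z,q,(q-P[0])@u,(q-P[0])@[-u[1],u[0]])
```

```text
[311.  206.5] [541.7  87.2] 9.2
[322.6 202.5] [549.2  66.5] 9.1
[334.  198.7] [556.7  46. ] 9.1
[345.6 194.7] [564.3  25.2] 9.2
[357.  190.9] [571.8   4.6] 9.0
[368.5 187. ] [579.4 -16.3] 9.9
[377.5 183.9] [585.5 -32.8] 2.1
[402.1 175.6] [601.9 -78.1] 8.8
span 175.9208121092231 out dir [ 0.34272679 -0.93943512] deg 110.04309233787018
knob [590.94503488 -43.26984477 176.        ] s 139.4746344910593 lat 1.5855597286482461
small 136 [502.33234514  29.08799603] 41.12919468327435 -56.86134245868376
small 143 [502.54168498  30.98490522] 39.41891794565817 -56.014559664221856
```

```bash
python3 -m handwheel '[[0,[0,0,4],-7],[0,[0,0,8],-14],[0,[43,-58.5,9],-50.3],[0,[43,-58.5,9],-50.3],[0,[43,-58.5,9],-50.3],[0,[43,-58.5,9],-50.3],[0,[43,-58.5,9],-50.3],[0,[43,-58.5,9],-50.3]]' 40
```

```text
t: 0.77
tool_pos: [325.4, 291.0, 314.5]
eef_rot: [-1.806, -2.57, 0.001]
contact_force: [1.6, 0.4, 0.1]
grip_width: -0.001
finger_force: 0.0
```

```bash
python3 -m handwheel '[[0,[28.1,-38.2,0],0.2],[0,[28.1,-38.2,0],0.2],[0,[28.1,-38.2,0],0.2],[0,[28.1,-38.2,0],0.2],[0,[28.1,-38.2,0],0.2],[0,[28.1,-38.2,0],0.2],[0,[28.1,-38.2,0],0.2],[0,[28.1,-38.2,0],0.2]]'
```

```text
t: 1.43
tool_pos: [523.1, 22.3, 314.4]
eef_rot: [-1.798, -2.576, 0.0]
contact_force: [0.8, 0.9, 0.2]
grip_width: -0.004
finger_force: 0.0
```

```bash
python3 -m handwheel '[[0,[8.4,-11.4,0],0.2],[0,[8.4,-11.4,0],0.2],[0,[8.4,-11.4,0],0.2],[0,[8.4,-11.4,0],0.2],[0,[8.4,-11.4,-4],0.2],[0,[8.4,-11.4,-8],0.2],[0,[8.4,-11.4,-12],0.2],[0,[8.4,-11.4,-12],0.2]]'
python3 - <<'E'
from h import *
cv2.imwrite('pics/t1.png',cv2.resize(env.snapshot('top')[110:260,265:470],None,fx=3.9,fy=3.9,interpolation=cv2.INTER_CUBIC))
s=env.read_state();print(s['tool_pos'],s['q'])
E
```

```text
t: 2.1
tool_pos: [598.0, -88.7, 184.2]
eef_rot: [-1.783, -2.563, 0.015]
contact_force: [-2.9, 0.6, -1.1]
grip_width: 0.001
finger_force: 0.0
[601.03958567 -88.9973834  189.09737931] [-1.46994434e-01  4.31367578e-01  8.51200200e-03  1.16221381e+00
 -1.86111438e-05  1.06795566e+00]
```

View pics/t1.png

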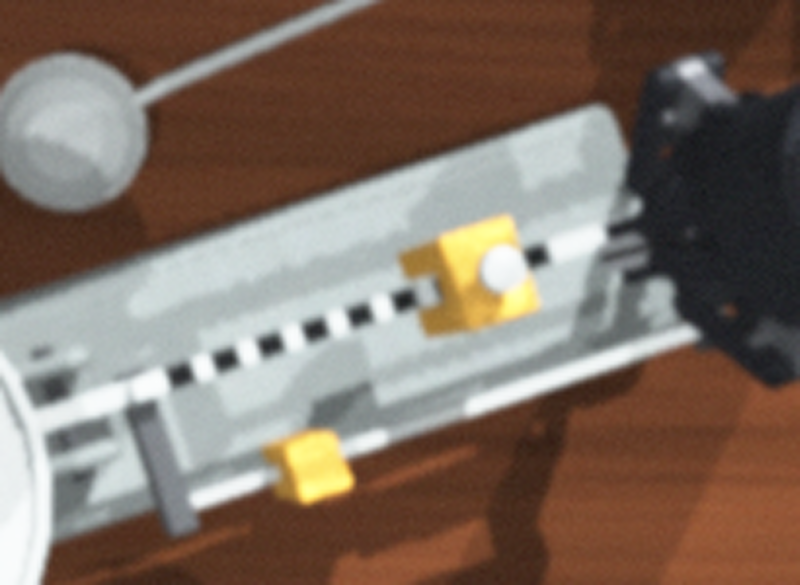

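The hand is outside the big poise, with the shut fingers over the beam at about crop (625,247) and clear of the fork. Next I go down to just above the beam.

```bash
python3 -m handwheel '[[0,[0,0,-2],0],[0,[0,0,-3.5],0],[0,[0,0,-4.5],0],[0,[0,0,-5.4],0],[0,[0,0,-5.4],0],[0,[0,0,-5.4],0],[0,[0,0,-5.4],0]]'
python3 - <<'E'
from h import *
s=env.read_state();p=s['tool_pos'];d=p[:2]-[541.7,87.2];u=np.array([.3427,-.9394]);print(p,'s',d@u,'lat',d@[-u[1],u[0]])
E
```

```text
t: 2.73
tool_pos: [607.6, -89.7, 142.2]
eef_rot: [1.792, 2.578, 0.002]
contact_force: [-0.2, 0.0, -0.1]
grip_width: 0.0
finger_force: 0.0
[607.60113765 -89.73190701 142.23360159] s 188.79415331364046 lat 1.272964173420825
```

```bash
cat > s.py <<'E'
from h import *
s=env.read_state();p=s['tool_pos'];d=p[:2]-[541.7,87.2];u=np.array([.3427,-.9394]);f=np.array(s['contact_force']);print('t',s['t'],p.round(1),'s %.1f lat %.1f Fback %.1f'%(d@u,d@[-u[1],u[0]],f[:2]@u),f.round(1))
E
python3 -m handwheel '[[0,[-0.2,0.5,-0.1],0],[0,[-0.4,1.0,-0.2],0],[0,[-0.6,1.4,-0.2],0],[0,[-0.7,1.56,-0.2],0],[0,[-0.7,1.56,-0.2],0],[0,[-0.7,1.56,-0.2],0]]'>/dev/null; python3 s.py
python3 -m handwheel '[[0,[-0.05,0.14,0],0],[0,[-0.10,0.28,0],0],[0,[-0.15,0.42,0],0],[0,[-0.21,0.56,0],0],[0,[-0.26,0.70,0],0],[0,[-0.31,0.85,0],0]]'>/dev/null; python3 s.py
```

```text
t 3.2333 [599.5 -73.9 138.9] s 171.1 lat -0.9 Fback 0.1 [0.6 0.2 0. ]
t 3.7333 [596.4 -65.5 138.7] s 162.2 lat -0.9 Fback 0.7 [ 1.  -0.4  1.1]
```

```bash
cat >> s.py <<'E'
B=brass(env.snapshot('top'),(260,130,470,214))
print('brass',[(b[0],b[1]) for b in B])
E
python3 s.py
python3 -m handwheel '[[0,[-0.05,0.14,0],0],[0,[-0.10,0.28,0],0],[0,[-0.15,0.42,0],0],[0,[-0.21,0.56,0],0]]'>/dev/null; python3 s.py
python3 -m handwheel '[[0,[-0.05,0.14,0],0],[0,[-0.10,0.28,0],0],[0,[-0.15,0.42,0],0],[0,[-0.21,0.56,0],0]]'>/dev/null; python3 s.py
```

```text
t 3.7333 [596.4 -65.5 138.7] s 162.2 lat -0.9 Fback 0.7 [ 1.  -0.4  1.1]
brass [([366, 167, 34, 30, 539], [382.5, 181.7])]
t 4.1167 [594.6 -60.6 138.8] s 157.0 lat -0.9 Fback 4.4 [ 1.3 -4.2 -1.4]
brass [([363, 168, 34, 29, 535], [379.7, 182.7])]
t 4.5 [592.7 -55.4 138.8] s 151.5 lat -1.0 Fback 3.2 [ 1.7 -2.8 -0.6]
brass [([360, 169, 35, 29, 537], [376.8, 183.6])]
```

```bash
python3 -m handwheel '[[0,[-0.05,0.14,0],0],[0,[-0.10,0.28,0],0],[0,[-0.15,0.42,0],0],[0,[-0.21,0.56,0],0],[0,[-0.26,0.70,0],0],[0,[-0.31,0.85,0],0]]'>/dev/null; python3 s.py
python3 -m handwheel '[[0,[-0.05,0.14,0],0],[0,[-0.10,0.28,0],0],[0,[-0.15,0.42,0],0],[0,[-0.21,0.56,0],0],[0,[-0.26,0.70,0],0],[0,[-0.31,0.85,0],0]]'>/dev/null; python3 s.py
python3 -m handwheel '[[0,[-0.05,0.14,0],0],[0,[-0.10,0.28,0],0],[0,[-0.15,0.42,0],0],[0,[-0.21,0.56,0],0],[0,[-0.26,0.70,0],0],[0,[-0.31,0.85,0],0]]'>/dev/null; python3 s.py
```

```text
t 5.05 [588.9 -45.1 138.8] s 140.5 lat -1.1 Fback -0.2 [ 0.1  0.2 -0.1]
brass [([355, 171, 34, 29, 521], [371.2, 185.8])]
t 5.6 [586.6 -39.3 138.8] s 134.2 lat -1.2 Fback 7.9 [ 1.6 -7.8 -2.1]
brass [([352, 172, 33, 29, 531], [367.9, 186.6])]
t 6.15 [582.8 -28.7 138.7] s 122.9 lat -1.1 Fback 2.4 [ 0.8 -2.3 -0.3]
brass [([346, 174, 33, 29, 510], [362.1, 188.7])]
```

```bash
python3 -m handwheel '[[0,[-0.05,0.14,0],0],[0,[-0.10,0.28,0],0],[0,[-0.14,0.38,0],0]]'>/dev/null; python3 s.py
python3 -m handwheel '[[0,[-0.05,0.14,0],0],[0,[-0.10,0.28,0],0],[0,[-0.14,0.38,0],0]]'>/dev/null; python3 s.py
python3 -m handwheel '[[0,[-0.05,0.14,0],0],[0,[-0.10,0.28,0],0],[0,[-0.14,0.38,0],0]]'>/dev/null; python3 s.py
python3 -m handwheel '[[0,[-0.05,0.14,0],0],[0,[-0.10,0.28,0],0],[0,[-0.14,0.38,0],0]]'>/dev/null; python3 s.py
```

```text
t 6.45 [581.3 -24.3 138.7] s 118.3 lat -1.0 Fback 0.2 [-0.  -0.2  0.9]
brass [([344, 175, 33, 29, 502], [359.7, 189.7])]
t 6.75 [580.  -20.9 138.8] s 114.7 lat -1.1 Fback 0.1 [0.9 0.2 0.2]
brass [([342, 177, 32, 28, 501], [357.2, 190.6])]
t 7.05 [579.3 -18.8 138.8] s 112.5 lat -1.0 Fback 7.3 [ 1.9 -7.1 -1.1]
brass [([341, 176, 32, 29, 517], [356.5, 190.5])]
t 7.35 [577.9 -14.9 138.8] s 108.3 lat -1.0 Fback 3.7 [ 1.1 -3.5 -1.3]
brass [([339, 177, 32, 29, 494], [354.2, 191.6])]
```

```bash
python3 -m handwheel '[[0,[-0.04,0.10,0],0],[0,[-0.08,0.21,0],0],[0,[-0.12,0.33,0],0]]'>/dev/null; python3 s.py
python3 -m handwheel '[[0,[-0.03,0.09,0],0],[0,[-0.07,0.19,0],0]]'>/dev/null; python3 s.py
python3 -m handwheel '[[0,[-0.03,0.07,0],0],[0,[-0.05,0.14,0],0]]'>/dev/null; python3 s.py
```

```text
t 7.65 [576.2 -10.2 138.8] s 103.3 lat -1.0 Fback 2.7 [ 0.9 -2.5 -0.6]
brass [([336, 177, 32, 30, 502], [351.7, 192.1])]
t 7.8667 [575.5  -8.3 138.8] s 101.3 lat -1.0 Fback 2.7 [ 0.6 -2.7 -0.6]
brass [([335, 178, 32, 29, 486], [350.7, 192.7])]
t 8.0833 [575.   -6.9 138.8] s 99.8 lat -1.0 Fback 2.6 [ 1.3 -2.3 -0.1]
brass [([335, 178, 32, 29, 473], [349.9, 193.3])]
```

```bash
python3 -m handwheel '[[0,[-0.02,0.06,0],0],[0,[-0.04,0.11,0],0],[0,[-0.04,0.11,0],0]]'>/dev/null; python3 s.py
python3 -m handwheel '[[0,[0,0,0],0],[0,[0,0,0],0]]'>/dev/null; python3 s.py
```

```text
t 8.3833 [574.2  -5.6 138.7] s 98.3 lat -1.2 Fback -0.2 [-0.3  0.1 -0.1]
brass [([334, 178, 32, 29, 492], [349.4, 193.0])]
t 8.6 [574.2  -5.8 138.6] s 98.4 lat -1.3 Fback -0.4 [0.7 0.7 1. ]
brass [([334, 178, 32, 29, 477], [349.3, 193.2])]
```

```bash
python3 -m handwheel '[[0,[0.2,-0.56,0],0],[0,[0.5,-1.4,0],0],[0,[1.0,-2.8,0],0],[0,[1.0,-2.8,0],0]]'>/dev/null; python3 s.py
python3 - <<'E'
from h import *
a=env.snapshot('top');b=env.snapshot('scene');cv2.imwrite('pics/ta.png',a);cv2.imwrite('pics/sa.png',b)
A=cv2.resize(a[160:260,290:420],(780,600),interpolation=cv2.INTER_CUBIC)
u=np.array([.3427,-.9394])
for k in range(9):
    P=np.array([541.7,87.2])+22*k*u
    x=(pix('top',[*P,130])-[290,160]+.5)*6
    cv2.circle(A,tuple(int(v) for v in x),3,(0,0,255),-1)
for sx in(-22,22):
  for sy in(-17,17):
    for z in(98,160):
      P=np.array([541.7,87.2])+(66+sy)*u+sx*np.array([.9394,.3427]);x=(pix('top',[*P,z])-[290,160]+.5)*6
      cv2.circle(A,tuple(int(v) for v in x),3,(0,255,0) if z>100 else (255,0,0),-1)
cv2.imwrite('pics/A.png',A)
E
```

```text
t 8.9833 [585.9 -36.8 138.8] s 131.6 lat -0.9 Fback 1.0 [ 0.4 -0.9 -0.1]
brass [([334, 178, 32, 30, 463], [348.7, 193.3])]
```

View pics/A.png

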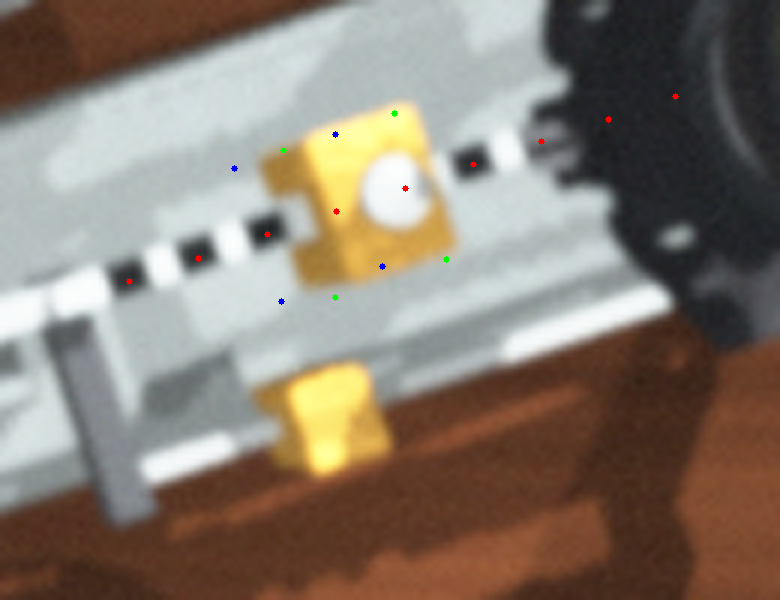

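The picture shows the big poise with its knob at crop (396,190). Two dark notches and half of the next are visible pan-side of it, and the block sits roughly 4 mm short of the third notch centre. The pawl has dropped but the poise isn't centred yet, so I'll nudge it on gently.

```bash
python3 -m handwheel '[[0,[-0.3,0.9,0],0],[0,[-0.6,1.7,0],0],[0,[-0.9,2.4,0],0],[0,[-0.98,2.7,0],0],[0,[-0.98,2.7,0],0]]'>/dev/null; python3 s.py
python3 -m handwheel '[[0,[-0.03,0.07,0],0],[0,[-0.06,0.16,0],0],[0,[-0.06,0.16,0],0]]'>/dev/null; python3 s.py
```

```text
t 9.55 [574.1  -5.6 138.8] s 98.3 lat -1.4 Fback -1.1 [-0.5  1.  -0.3]
brass [([333, 179, 32, 29, 497], [348.3, 193.4])]
t 9.85 [574.2  -5.4 138.8] s 98.1 lat -1.2 Fback -0.5 [-0.2  0.5 -0.5]
brass [([331, 180, 31, 29, 488], [345.8, 194.3])]
```

```bash
python3 -m handwheel '[[0,[0.3,-0.8,0],0],[0,[0.8,-2.2,0],0],[0,[1.2,-3.4,0],0],[0,[1.2,-3.4,0],0],[0,[1.2,-3.4,0],0]]'>/dev/null; python3 s.py
python3 - <<'E'
from h import *
a=env.snapshot('top');b=env.snapshot('scene')
A=cv2.resize(a[160:260,290:420],(780,600),interpolation=cv2.INTER_CUBIC)
S=cv2.resize(b[140:240,60:190],(780,600),interpolation=cv2.INTER_CUBIC)
cv2.imwrite('pics/B.png',A);cv2.imwrite('pics/S.png',S);cv2.imwrite('pics/tb.png',a);cv2.imwrite('pics/sb.png',b)
E
```

```text
t 10.3167 [586.6 -40.9 138.6] s 135.7 lat -1.7 Fback 0.1 [-0.4 -0.2 -0.6]
brass [([331, 180, 31, 29, 466], [345.5, 194.4])]
```

View pics/S.png

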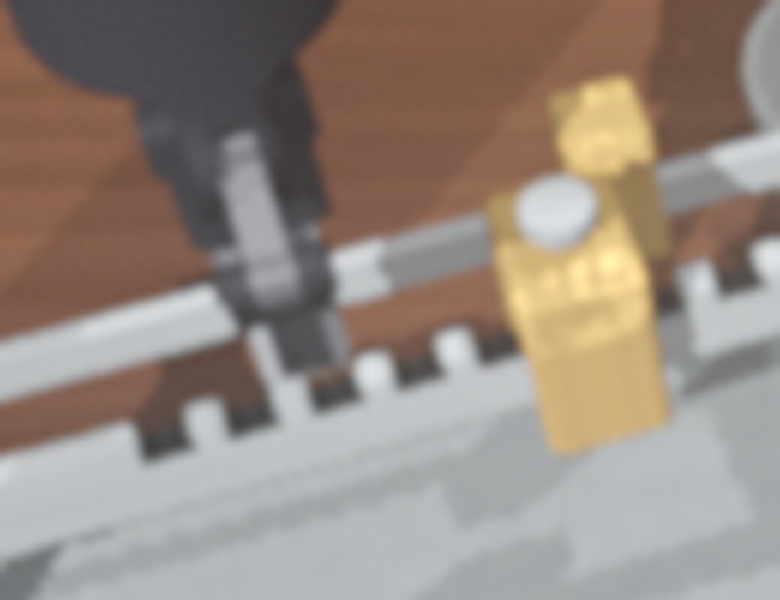

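View pics/B.png

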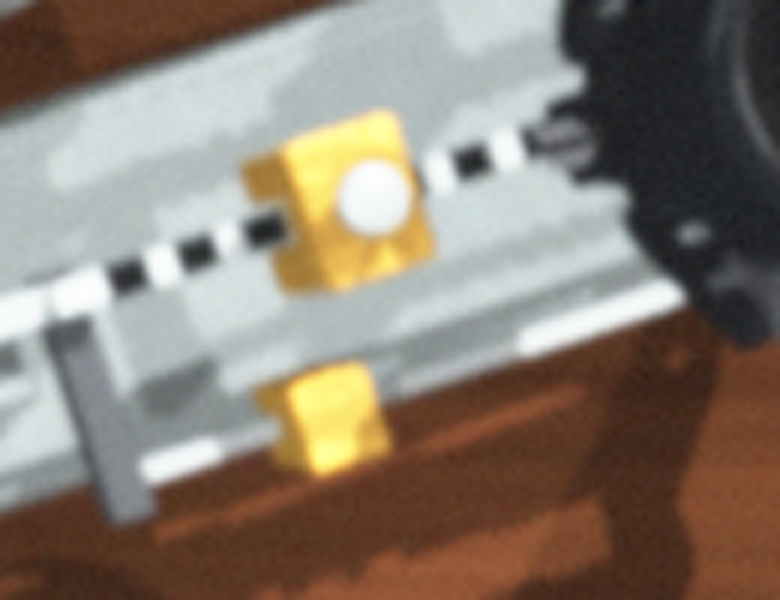

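Run:
```python
from h import *
u=np.array([.3427,-.9394]);l=np.array([.9394,.3427]);O=np.array([541.7,87.2])
f=lambda s,x,z:((pix('scene',[*(O+s*u+x*l),z])-[60,140]+.5)*6).round(0)
print('notch tops',[f(22*k,5,130).tolist() for k in range(3,9)])
for s in(62,66,70):
    print(s,'bot',f(s+17,22,98),f(s-17,22,98),'top',f(s+17,22,160),f(s-17,22,160),'knob',f(s,0,175))
    g=lambda s,x,z:((pix('top',[*(O+s*u+x*l),z])-[290,160]+.5)*6).round(0)
    print('  top view knob',g(s,0,174),'outer corners',g(s+17,22,160),g(s+17,-22,160))
```

```text
notch tops [[576.0, 323.0], [495.0, 346.0], [413.0, 370.0], [330.0, 394.0], [245.0, 419.0], [160.0, 443.0]]
62 bot [562. 458.] [683. 422.] top [527. 307.] [656. 270.] knob [561. 190.]
  top view knob [366. 206.] outer corners [382. 117.] [434. 264.]
66 bot [548. 462.] [669. 426.] top [511. 311.] [641. 274.] knob [546. 194.]
  top view knob [380. 202.] outer corners [395. 113.] [447. 259.]
70 bot [533. 467.] [655. 430.] top [496. 315.] [626. 278.] knob [531. 199.]
  top view knob [393. 197.] outer corners [408. 109.] [460. 255.]
```

The scene view puts the big poise's front face and knob at the projected third-notch position, roughly s = 65 against 66 mm, with four free notches outside it. Next is the small poise: across, then down behind it.

```bash
python3 -m handwheel '[[0,[0,0,0.6],0],[0,[-2,-0.73,0.6],0],[0,[-4.5,-1.64,0.6],0],[0,[-5.26,-1.92,0.6],0],[0,[-5.26,-1.92,0],0],[0,[-6.0,0.1,-0.8],0],[0,[-6.6,1.8,-1.5],0],[0,[-6.9,2.6,-1.5],0]]'>/dev/null; python3 s.py
```

```text
t 11.1333 [516.5 -11.5 122.5] s 84.1 lat -57.5 Fback -0.3 [-0.5  0.1 -0.3]
brass [([331, 180, 33, 29, 471], [345.9, 194.7])]
```

```bash
python3 -m handwheel '[[0,[0,0,0],0],[0,[0,0,0],0]]'>/dev/null; python3 s.py
```

```text
t 11.35 [518.5 -13.5 124.2] s 86.6 lat -56.3 Fback 0.1 [ 0.1 -0.1  0. ]
brass [([331, 180, 31, 29, 468], [345.5, 194.5])]
```

```bash
cat >> s.py <<'E'
print('small',[(b[0],b[1]) for b in brass(env.snapshot('top'),(285,214,380,262))])
E
python3 - <<'E'
from h import *
u=np.array([.3427,-.9394]);l=np.array([.9394,.3427]);O=np.array([541.7,87.2])
q=plane('top',(290+147/6-.5,160+475/6-.5),118)[:2]-O;print('yoke face',q@u,q@l)
E
python3 -m handwheel '[[0,[-0.3,0.5,0],0],[0,[-0.5,1.1,0],0],[0,[-0.7,1.6,0],0],[0,[-0.75,1.75,0],0],[0,[-0.75,1.75,0],0]]'>/dev/null; python3 s.py
python3 -m handwheel '[[0,[-0.05,0.14,0],0],[0,[-0.10,0.28,0],0],[0,[-0.15,0.42,0],0],[0,[-0.21,0.56,0],0],[0,[-0.26,0.70,0],0],[0,[-0.31,0.85,0],0]]'>/dev/null; python3 s.py
```

```text
yoke face -11.838708690843387 -56.80803346021
t 11.8167 [509.3   4.6 123.8] s 66.5 lat -58.7 Fback 0.1 [ 0.2 -0.  -0.3]
brass [([331, 180, 28, 29, 401], [343.6, 193.7])]
small [([333, 220, 23, 19, 311], [344.0, 229.6])]
t 12.4167 [506.6  12.7 123.8] s 58.0 lat -58.5 Fback 1.2 [ 0.5 -1.1  0.4]
brass [([331, 180, 28, 29, 370], [343.0, 192.8])]
small [([329, 222, 23, 19, 308], [340.5, 230.7])]
```

```bash
python3 -m handwheel '[[0,[-0.07,0.19,0],0],[0,[-0.14,0.38,0],0],[0,[-0.21,0.56,0],0],[0,[-0.27,0.75,0],0],[0,[-0.34,0.94,0],0],[0,[-0.41,1.13,0],0],[0,[-0.48,1.32,0],0],[0,[-0.55,1.50,0],0]]'>/dev/null; python3 s.py
python3 -m handwheel '[[0,[-0.07,0.19,0],0],[0,[-0.14,0.38,0],0],[0,[-0.21,0.56,0],0],[0,[-0.27,0.75,0],0],[0,[-0.34,0.94,0],0],[0,[-0.38,1.04,0],0]]'>/dev/null; python3 s.py
python3 -m handwheel '[[0,[-0.03,0.09,0],0],[0,[-0.07,0.19,0],0],[0,[-0.10,0.28,0],0]]'>/dev/null; python3 s.py
```

```text
t 13.1833 [501.   27.9 123.8] s 41.8 lat -58.5 Fback 1.0 [ 0.3 -0.9 -0.7]
brass [([331, 180, 32, 25, 302], [346.4, 189.9])]
small [([321, 224, 22, 20, 314], [332.0, 233.6])]
t 13.7833 [497.   38.3 123.7] s 30.6 lat -58.7 Fback 0.3 [-0.4 -0.5 -0. ]
brass [([331, 180, 32, 27, 335], [347.0, 191.3])]
small [([315, 226, 22, 20, 315], [326.1, 235.2])]
t 14.1333 [496.1  40.8 123.7] s 27.9 lat -58.7 Fback 1.0 [-0.2 -1.1  0.6]
brass [([331, 180, 32, 27, 346], [347.1, 191.9])]
small [([314, 227, 21, 19, 304], [324.5, 235.8])]
```

```bash
python3 -m handwheel '[[0,[-0.04,0.10,0],0],[0,[-0.08,0.21,0],0],[0,[-0.11,0.31,0],0],[0,[-0.11,0.31,0],0]]'>/dev/null; python3 s.py
python3 -m handwheel '[[0,[-0.02,0.06,0],0],[0,[-0.04,0.11,0],0],[0,[-0.06,0.17,0],0],[0,[-0.06,0.17,0],0]]'>/dev/null; python3 s.py
```

```text
t 14.5667 [495.   44.1 123.7] s 24.4 lat -58.6 Fback 0.7 [ 0.2 -0.6  0.8]
brass [([331, 180, 32, 28, 376], [347.1, 192.6])]
small [([312, 227, 21, 20, 306], [322.7, 236.2])]
t 15.0 [494.5  45.7 123.7] s 22.8 lat -58.6 Fback 0.9 [ 0. -1.  0.]
brass [([331, 180, 32, 28, 391], [346.9, 192.7])]
small [([312, 227, 19, 20, 299], [321.8, 236.4])]
```

```bash
python3 -m handwheel '[[0,[-0.03,0.07,0],0],[0,[-0.05,0.15,0],0],[0,[-0.05,0.15,0],0]]'>/dev/null; python3 s.py
python3 -m handwheel '[[0,[-0.03,0.07,0],0],[0,[-0.05,0.15,0],0],[0,[-0.05,0.15,0],0]]'>/dev/null; python3 s.py
```

```text
t 15.35 [493.9  47.2 123.7] s 21.2 lat -58.6 Fback 0.2 [-0.8 -0.4 -0.5]
brass [([331, 180, 32, 28, 401], [346.8, 193.1])]
small [([312, 228, 18, 20, 292], [321.2, 236.8])]
t 15.7 [493.9  47.4 123.8] s 21.0 lat -58.5 Fback 5.0 [ 1.  -4.9 -1.3]
brass [([331, 180, 32, 28, 402], [346.9, 193.1])]
small [([312, 228, 18, 20, 290], [321.2, 236.7])]
```

```bash
python3 -m handwheel '[[0,[0.2,-0.5,0],0],[0,[0.6,-1.6,0],0],[0,[1.0,-2.8,0.5],0],[0,[1.0,-2.8,3],0],[0,[1.0,-2.8,7],0],[0,[1.0,-2.8,11],0],[0,[1.0,-2.8,14],0],[0,[1.0,-2.8,14],0]]'; python3 -m handwheel '[[0,[-4,-3,0],0],[0,[-8,-6,0],0],[0,[-12,-9,0],0],[0,[-14,-10,0],0],[0,[-14,-10,0],0],[0,[-14,-10,0],0]]'; python3 s.py
python3 - <<'E'
from h import *
a=env.snapshot('top');b=env.snapshot('scene')
cv2.imwrite('pics/F.png',np.vstack([cv2.resize(a[150:250,280:410],(520,300)),cv2.resize(b[130:230,50:223],(520,300))]))
E
```

```text
t: 16.47
tool_pos: [507.7, 19.9, 271.1]
eef_rot: [1.788, 2.571, 0.012]
contact_force: [0.9, 0.4, 0.4]
grip_width: 0.001
finger_force: 0.0
t: 16.97
tool_pos: [361.4, -80.7, 264.1]
eef_rot: [1.798, 2.576, 0.0]
contact_force: [0.9, -0.6, -0.4]
grip_width: -0.005
finger_force: 0.0
t 16.9667 [361.4 -80.7 264.1] s 96.0 lat -226.9 Fback 0.9 [ 0.9 -0.6 -0.4]
brass [([331, 179, 31, 30, 478], [345.6, 194.3])]
small [([312, 228, 21, 20, 311], [321.8, 237.1])]
```

View pics/F.png

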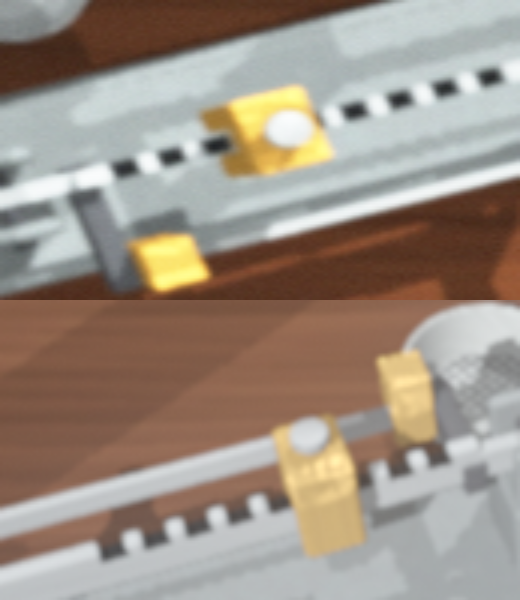

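The final view shows three notches pan-side of the big poise (zero, 1 and 2) and five outside it, so it sits in the third. The small poise rests against the yoke, and the hand is clear.

```bash
python3 -c "
from bench import env
print(env.finish_job())"
```

```text
the job is handed in; nothing more can be done
None
```

I've handed the job in: the big poise is in the third notch, the small poise is home against its zero stop, and the hand is clear at about 17 s (limit 48 s); no verdict came back.

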